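Slide a sample plate out over the end of a bench ledge

ROBOT

A 6-joint arm with a two-finger parallel gripper is mounted at the origin on the work surface. World frame = base frame: x ahead of the robot, y to its left, z up, the work surface at z = 0. Lengths are in mm, angles in rad, forces in N, time in s.
With the tool pointing down it reaches from about 275 to 725 mm from the base axis. Payload 5.6 kg.
Tool frame: the origin (TCP) lies midway between the tips of the shut fingers; the grasp point (between the pads) lies 19 mm behind it (env.grasp_offset is the z of the grasp point in the tool frame, in mm); z points along the fingers, y is the direction in which the jaws open and shut (so a half turn about z gives the same grasp; the last joint's range is limited). The gripper opens to 85 mm and grips with 20 to 120 N. Pads are 22 mm wide; open, the fingers measure 114 mm over their backs; the gripper's body (76 mm by 85 mm) begins 54 mm behind the grasp point. The pads swing forward as they close: fully open they stand 13 mm farther back than shut.
Start: joints at [-0.881, 0.255, 0.108, 0, -1.424, -0.285], TCP at [216.627, -505.535, 231.283] pointing down, gripper open.
Joint ranges: [-2.95, 2.95], [-1.21, 1.97], [-1.09, 1.5], [-2.87, 1.71], [-2.94, -0.07], [-3.05, 3.05]. Speed limits (rad/s): [2.57, 2.57, 3.14, 3.14, 3.14, 3.14].

INTERFACE

Orientations are given as [roll, pitch, yaw] about the fixed x, y, z axes, in that order (R = Rz(yaw) Ry(pitch) Rx(roll)).
In Python, from workcell import state, optics, finish_job, env gives the robot as it stands.
- The arm moves only by the tool move_arm, never from a script. Its argument "rows" is a list of rows, each a list of 2 entries, a list of its own where there are three numbers: the shift along the world's x, y, z in m, then the turn about the world's z in degrees. In form: [[[tx, ty, tz], twist], ...]. A call has 1 to 8 rows; each row shifts and turns the commanded pose from where the row before left it; what a row does not reach is not made up. A row lasts 1/12 s, in which the tool goes at most 41.7 mm and 7.16 degrees, less where a joint would pass 70% of its speed; a pose out of reach is approached as far as the arm can. A call is refused whole if a number of a shift passes 0.0417 or a number of a turn 7.16, either way. A call with a gripper value outside its range is refused whole. "claw" is the opening, from 0 (shut) to 1 (fully open), set as the call begins (left out, the last holds). The fingers move at their own pace and stop on an object; "grip_force" is the grip in N (left out, the last holds). Time passes only in rows, so rows that do not move let the fingers close. It gives the time, the measured TCP pose, the force and the opening at its end, in the units of the state.
- state(): the state, without advancing time (a new reading comes with each control period).
- optics.grab_frame(name): name is "side" or "top"; returns a dict with "frame" (480x640x3 uint8, red, green, blue), "depth" (480x640 float32, mm along the optical axis (not along the pixel's ray), 0 where there is no reading), "fx", "fy", "cx", "cy" (pixels), "k1" (the pictures are not rectified: a ray, as slopes to the right and down, at radius r is drawn at 1 + k1 r^2 times it, then the intrinsics apply), "camera_from_world" (4x4, takes a point from world to camera coordinates). Camera axes: x right, y up, looking along -z (the intrinsics and any distortion apply to the point x, -y, -z); pixel columns grow to the right and rows downward; lengths in mm; the calibration is good to about 2 mm. A picture is of the moment at which its call begins.
- finish_job(): hands the job in, once; it reports no verdict.
Trained networks look in a picture, given as the dict that the camera call returned (one of the last four; its "shot" number tells which), for a name from the list of things; names that differ only in an ending like _2 or _b are one class to them, and where a whole thing is asked for, a point or a joint stands for the part that bears it (a point fixed in the world has none). Each returns a list of dicts, best first, with "confidence" (0 to 1); they miss things now and then, are a little off and sometimes report something else, mostly with a low value. They report only what shows in the picture. A call takes as long as a camera call. They do not tell look-alikes from the thing itself.
- optics.search_frame(picture, name): "point" ([x, y, z] in mm, in world coordinates, good to about 4 mm: the middle of the surface that is visible of it).
- optics.outline_of(picture, name): "mask" (480x640 bool, what is visible of it).
- optics.mark_of(picture, name): "point" ([x, y, z] in mm, in world coordinates, good to about 4 mm: a listed point, or the origin of a listed thing).
The state is a dict: "clock": time; "q": joint angles; "joint_vel": joint speeds; "joint_efforts": joint torques, N m; "position": TCP position; "orientation": TCP orientation; "contact_force": force on the tool from outside, world axes, zero at the start; "wrist_torque": the same for the moment, N m; "finger_gap": finger opening in mm.
Only numpy, scipy, OpenCV 4.12 (cv2) and the standard library are available. Lean on these libraries where they do the work, as an engineer would, in place of code of your own. Each camera call takes 0.05 s, during which the arm holds its last target.

TASK

The aluminium sample plate lies flat on the raised ledge of the lab bench. With the fingertips, push it along the ledge, away from the tip box and towards the nearer end of the ledge, until about a third of its length sticks out past that end, so that its edge can be taken later. Do not lift it; leave it lying flat and square with the ledge, not hanging over the long sides, and leave the tip box, the bottle and the tube rack where they stand.

Things in the scene. Friction and masses are not known exactly. Their poses are not given: they have to be found in the camera images.
- ledge: The ledge: a fixed grey bench riser, 480 mm long (its own y), 160 mm deep (its own x), flat top 70 mm above the bench, no rims. Origin: centre of its footprint, on the bench; z up. Both ends (y = +240 and -240 mm) are free. Its position varies, and its yaw by up to 0.3 rad.
- ledge_left_end (a point): Middle of the top edge of the ledge's end at its own +y (the robot's left), 70 mm above the bench.
- ledge_right_end (a point): Middle of the top edge of the ledge's end at its own -y (the robot's right), 70 mm above the bench.
- plate: The sample plate: bare aluminium, loose, 120 mm long (its own y), 100 mm wide (its own x), 6 mm thick, marked with dark round spots, about 0.2 kg. Origin: centre of its underside, z up. It starts flat on the ledge, in either half of it, with its length roughly along the ledge (yaw up to 0.25 rad off), wholly on the ledge; friction and mass vary. To finish with a third (40 mm) sticking out, its origin is 220 mm along the ledge from the ledge's centre.
- tip_box: Pipette tip box, loose, white with a shallow blue lid, 104 mm (its x) by 84 mm (its y) by 48 mm tall. Stands on the other half of the ledge, at least 100 mm of free ledge between it and the plate. Origin: centre of its underside. Leave it alone.
- bottle: Small amber bottle with a blue cap, 48 mm diameter, 100 mm tall, loose, on the bench on the robot's side of the ledge. Origin: centre of its underside. Leave it alone.
- tube_rack: White rack with small tubes, 70 mm (its x) by 160 mm (its y), 44 mm tall, loose, on the bench beyond the ledge. Origin: centre of its underside. Leave it alone.
Mind the look-alikes: they are no part of the job. There is more than one size of the plate; the job needs the smallest.

How it is judged (in metres and radians):
At the end, for the whole second after the job is handed in: The plate lies still and flat on the ledge with 28 to 52 mm of its 120 mm length past the ledge's end, within 0.17 rad of square with the ledge and its centre within 35 mm of the ledge's middle line ((y of plate in the frame of ledge between 0.208 and 0.232 m or y of plate in the frame of ledge between -0.232 and -0.208 m) and x of plate in the frame of ledge between -0.035 and 0.035 m and z of plate in the frame of ledge between 0.066 and 0.074 m and angle between plate's own z axis and vertical below 0.04 rad and angle between the y axis of plate and the y axis of ledge, either way round below 0.17 rad and linear speed of plate below 0.01 m/s); the robot touches nothing.
It fails at once if the plate is lifted off the ledge by more than 8 mm or tipped up (z of plate in the frame of ledge above 0.078 m or angle between plate's own z axis and vertical above 0.25 rad).
It fails at once if the plate falls from the ledge (z of plate in the frame of ledge below 0.05 m).
It fails at once if the tip box is moved by more than 15 mm or tipped (distance of tip_box from where it was at the start of the episode above 0.015 m or angle between tip_box's own z axis and vertical above 0.3 rad).
It fails at once if the bottle is moved by more than 15 mm or tipped (distance of bottle from where it was at the start of the episode above 0.015 m or angle between bottle's own z axis and vertical above 0.3 rad).
It fails at once if the tube rack is moved by more than 15 mm or tipped (distance of tube_rack from where it was at the start of the episode above 0.015 m or angle between tube_rack's own z axis and vertical above 0.3 rad).
It also fails if it takes over 37 s, if anything falls off the work surface, if the arm or the gripper's body presses on something with over 40 N, if the wrist force passes 120 N, or if a joint passes its speed limit or range.

## Working session

There is one attempt and no reset: what is moved stays moved. The work goes in short steps, Python scripts to look and compute and a tool call to move; the robot and the scene stay as the last step left them, time stands still between calls to the robot, and variables do not carry over. Pictures are saved under pics/ and viewed, and the job is handed in when it is done.

Besides the shell and the picture viewer there is one more tool, called by a JSON object that holds its "name" and its "arguments", one argument or row to a line. move_arm: Moves the arm, as the interface text tells. Its arguments: {"type":"object","properties":{"rows":{"type":"array"},"claw":{"type":"number"},"grip_force":{"type":"number"}},"required":["rows"]}

```bash
mkdir -p pics
python3 - <<'E'
from workcell import state, optics, env
import cv2,pickle
s=state();print(s['clock'],s['position'],s['orientation'],s['finger_gap'])
for n in ['side','top']:
    p=optics.grab_frame(n)
    cv2.imwrite(f'pics/{n}0.png',p['frame'][:,:,::-1])
    pickle.dump(p,open(f'{n}0.pkl','wb'))
    for t in ['plate','tip_box','bottle','tube_rack','ledge']:
        print(n,t,[(d['point'],round(d['confidence'],2)) for d in optics.search_frame(p,t)])
    for t in ['ledge','ledge_left_end','ledge_right_end','plate']:
        print(n,'mark',t,[(d['point'],round(d['confidence'],2)) for d in optics.mark_of(p,t)])
print(state()['clock'])
E
```

```text
0.0 [ 216.46559964 -505.07162536  230.40779563] [ 3.13971353e+00 -3.51910207e-05 -2.73687083e+00] 85.92762940878664
side plate [([300.8, -190.1, 4.8], 0.94), ([538.5, -101.5, 72.1], 0.78), ([808.7, -73.2, 8.5], 0.6), ([657.4, 125.4, 24.9], 0.25)]
side tip_box [([480.9, 176.6, 119.8], 0.78)]
side bottle [([382.0, 16.7, 55.3], 0.9)]
side tube_rack [([660.2, 126.3, 24.0], 0.71)]
side ledge [([485.8, 180.5, 69.7], 0.58)]
side mark ledge []
side mark ledge_left_end [([462.0, 270.7, 72.7], 0.72)]
side mark ledge_right_end [([577.2, -203.9, 69.7], 0.83)]
side mark plate [([542.4, -110.9, 66.5], 0.9), ([306.1, -205.1, -4.2], 0.87), ([671.4, 98.4, -0.0], 0.74), ([820.4, -88.3, 3.8], 0.63)]
top plate [([304.2, -208.7, 6.8], 0.92), ([817.5, -80.1, 7.7], 0.85), ([548.3, -112.7, 77.8], 0.84), ([400.1, 1.8, 72.5], 0.69)]
top tip_box [([491.9, 153.1, 119.2], 0.66)]
top bottle [([398.1, 1.4, 72.6], 0.85)]
top tube_rack [([667.1, 101.2, 22.0], 0.68)]
top ledge [([524.5, 40.1, 71.2], 0.75)]
top mark ledge [([526.1, 32.4, -1.1], 0.81)]
top mark ledge_left_end [([472.1, 265.3, 71.8], 0.97)]
top mark ledge_right_end [([576.9, -204.0, 68.2], 0.74), ([525.4, 29.8, 1.8], 0.51)]
top mark plate [([549.6, -114.0, 71.2], 0.93), ([306.2, -208.9, -0.3], 0.88), ([819.2, -76.3, 0.9], 0.83)]
1.0
```

View pics/top0.png

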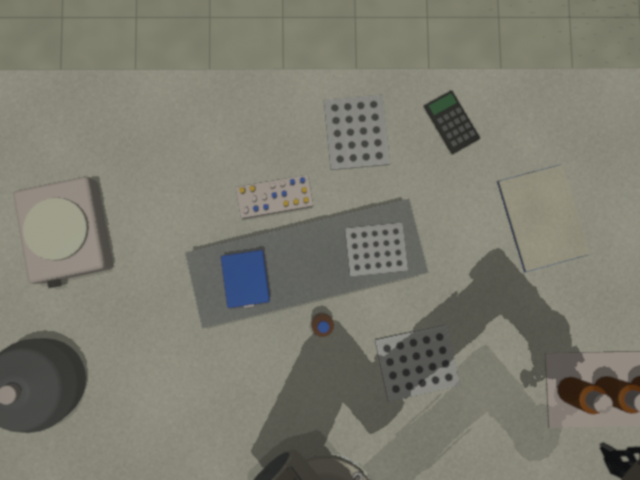

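View pics/side0.png

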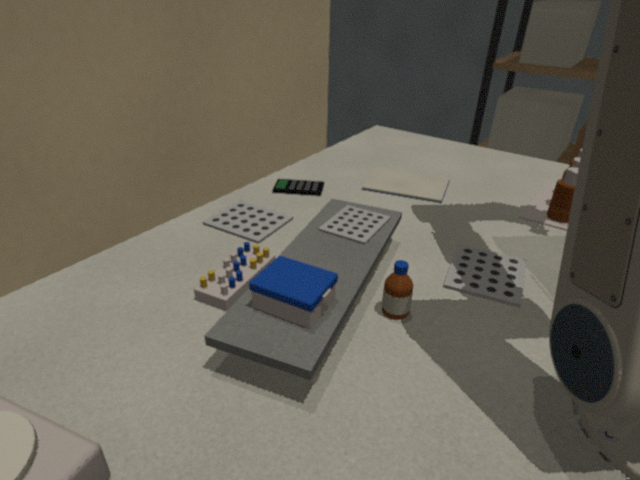

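The top picture shows three spotted plates: (357,132) on the bench beyond the ledge, (416,360) on the bench near the robot, and (376,249) on the ledge. The one at (376,249) fits, because it is the smallest and lies on the ledge. The tip box is at (246,278), the bottle at (322,325) and the rack at (275,197). I'll confirm the plate in a crop and measure it.

```bash
cat > h.py <<'E'
import numpy as np,cv2
def unproj(p,px,z):
    px=np.atleast_2d(np.asarray(px,float))
    d=np.c_[(px[:,0]-p['cx'])/p['fx'],(px[:,1]-p['cy'])/p['fy']]
    u=d.copy()
    for _ in range(20): u=d/(1+p['k1']*(u**2).sum(1,keepdims=True))
    r=np.c_[u[:,0],-u[:,1],-np.ones(len(u))]
    T=np.linalg.inv(p['camera_from_world']); R=T[:3,:3];o=T[:3,3]
    w=r@R.T
    return o+w*((z-o[2])/w[:,2])[:,None]
def rect(p,mask,z):
    c=max(cv2.findContours(mask.astype(np.uint8),cv2.RETR_EXTERNAL,cv2.CHAIN_APPROX_NONE)[0],key=cv2.contourArea)[:,0,:]
    w=unproj(p,c,z)[:,:2].astype(np.float32)
    (c0,sz,a)=cv2.minAreaRect(w); 
    b=cv2.boxPoints((c0,sz,a))
    e=[b[1]-b[0],b[2]-b[1]]; l=max(e,key=np.linalg.norm)
    yaw=np.arctan2(l[1],l[0])-np.pi/2
    yaw=(yaw+np.pi/2)%np.pi-np.pi/2
    return np.array(c0),sorted(sz),yaw,b
def locate(p,name,z,near=None):
    from workcell import optics
    out=[]
    for d in optics.outline_of(p,name):
        r=rect(p,d['mask'],z); out.append((d['confidence'],)+r+(d['mask'],))
    if near is not None: out.sort(key=lambda o:np.linalg.norm(o[1]-near))
    return out
E
python3 - <<'E'
from workcell import optics
from h import *
p=optics.grab_frame('top')
cv2.imwrite('pics/crop.png',cv2.resize(p['frame'][180:340,170:450,::-1],None,fx=2.8,fy=2.8,interpolation=cv2.INTER_CUBIC))
for n,z in [('plate',76),('ledge',70),('tip_box',118),('bottle',100),('tube_rack',40)]:
    for o in locate(p,n,z): print(n,round(o[0],2),o[1].round(1),np.round(o[2],1),round(float(o[3]),3),o[4].round(0).tolist())
# direct: ledge corners px
print(unproj(p,[[187,250],[203,327],[427,270],[408,199]],70).round(1).tolist())
print(unproj(p,[[346,227],[403,223],[407,270],[350,276]],76).round(1).tolist())
for px in [(376,243),(395,290-20),(330,260),(246,278),(300,225)]:
    print(px,p['depth'][px[1],px[0]])
E
```

```text
plate 0.78 [ 551.3 -111.4] [ 99.6 122.1] 0.092 [[496.0, -55.0], [507.0, -177.0], [607.0, -168.0], [595.0, -46.0]]
plate 0.78 [ 319.7 -188.8] [126.4 151.4] 0.194 [[243.0, -127.0], [272.0, -275.0], [396.0, -251.0], [367.0, -102.0]]
plate 0.58 [799.7 -74.7] [125.7 151.7] -1.487 [[719.0, -18.0], [729.0, -144.0], [881.0, -131.0], [870.0, -6.0]]
plate 0.4 [525.9  32.9] [160.8 478. ] 0.229 [[393.0, 247.0], [502.0, -218.0], [658.0, -182.0], [550.0, 284.0]]
ledge 0.57 [525.9  33.3] [161.4 479.9] 0.23 [[392.0, 248.0], [502.0, -219.0], [659.0, -182.0], [550.0, 285.0]]
tip_box 0.98 [493.1 154.5] [ 85.5 104.8] -1.444 [[436.0, 190.0], [446.0, 105.0], [550.0, 119.0], [540.0, 204.0]]
bottle 0.97 [401.5   4.2] [43.8 47.3] 1.556 [[378.0, -17.0], [425.0, -18.0], [425.0, 26.0], [378.0, 27.0]]
tube_rack 0.88 [668.  101.7] [ 72.5 157.1] 0.176 [[619.0, 173.0], [646.0, 18.0], [717.0, 31.0], [690.0, 185.0]]
tube_rack 0.37 [527.3  33.3] [165.8 494.2] 0.225 [[391.0, 256.0], [502.0, -226.0], [663.0, -189.0], [553.0, 293.0]]
[[554.1, 279.7, 70.0], [396.4, 246.1, 70.0], [506.5, -216.7, 70.0], [655.9, -181.2, 70.0]]
[[597.5, -49.1, 76.0], [604.6, -168.0, 76.0], [506.9, -173.7, 76.0], [496.1, -55.5, 76.0]]
(376, 243) 1014.6538
(395, 270) 1011.74927
(330, 260) 1018.0633
(246, 278) 960.07416
(300, 225) 1018.2526
```

View pics/crop.png

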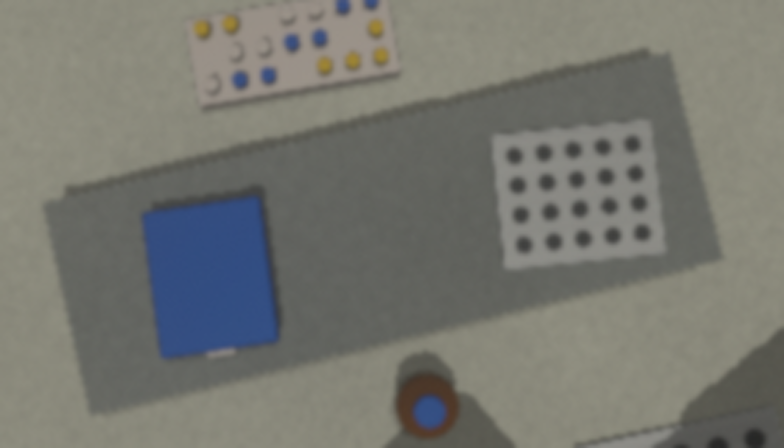

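The crop confirms it. The plate on the ledge measures 100 x 122 mm, while the other two come out at about 126 x 151. In the ledge frame it sits at about (-8, -146) with -0.137 rad of yaw. The tip box is on +y, so the push goes towards -y for about 74 mm. I'll set the jaws across the ledge so that two fingers square the plate up.

{"name": "move_arm", "arguments": {
  "rows": [
    [[0.0196,0.0302,0],5],
    [[0.0196,0.0302,0],5],
    [[0.0196,0.0302,0],5],
    [[0.0196,0.0302,0],5],
    [[0.0196,0.0302,0],5],
    [[0.0196,0.0302,0],5],
    [[0.0196,0.0302,0],5],
    [[0.0196,0.0302,0],5]
  ],
  "claw": 0.6
}}

```text
clock: 1.97
position: [374.0, -262.4, 231.6]
orientation: [-3.141, 0.0, -2.034]
contact_force: [0.8, -0.9, -0.3]
finger_gap: 51.0
```

{"name": "move_arm", "arguments": {
  "rows": [
    [[0.0196,0.0302,0],5],
    [[0.0196,0.0302,0],5],
    [[0.0196,0.0302,0],5],
    [[0.0196,0.0302,0],5],
    [[0.0196,0.0302,0],5],
    [[0.0196,0.0302,0],5],
    [[0.0196,0.0302,0],5],
    [[0.0196,0.0302,0],5]
  ]
}}

```text
clock: 2.63
position: [530.9, -20.6, 231.5]
orientation: [-3.141, -0.0, -1.336]
contact_force: [1.0, -0.1, -0.2]
finger_gap: 51.1
```

{"name": "move_arm", "arguments": {
  "rows": [
    [[0,0,0],0],
    [[0,0,0],0]
  ]
}}

```text
clock: 2.8
position: [530.8, -20.8, 230.6]
orientation: [3.14, 0.0, -1.338]
contact_force: [-0.6, -0.8, 0.1]
finger_gap: 51.3
```

{"name": "move_arm", "arguments": {
  "rows": [
    [[0,0,-0.03],0],
    [[0,0,-0.03],0],
    [[0,0,-0.03],0],
    [[0,0,-0.03],0],
    [[0,0,-0.02],0],
    [[0,0,-0.008],0],
    [[0,0,0],0],
    [[0,0,0],0]
  ]
}}

```text
clock: 3.47
position: [530.7, -22.9, 84.4]
orientation: [-3.14, -0.001, -1.341]
contact_force: [-0.3, 0.1, 0.9]
finger_gap: 51.7
```

Run:
```python
from workcell import optics,state
import cv2
p=optics.grab_frame('side');cv2.imwrite('pics/s1.png',cv2.resize(p['frame'][150:310,240:480,::-1],None,fx=3.3,fy=3.3,interpolation=cv2.INTER_CUBIC))
s=state();print(s['position'],s['contact_force'])
```

```text
[531.32088624 -22.63597067  85.03214352] [ 0.33400925 -0.37121967  0.58813412]
```

View pics/s1.png

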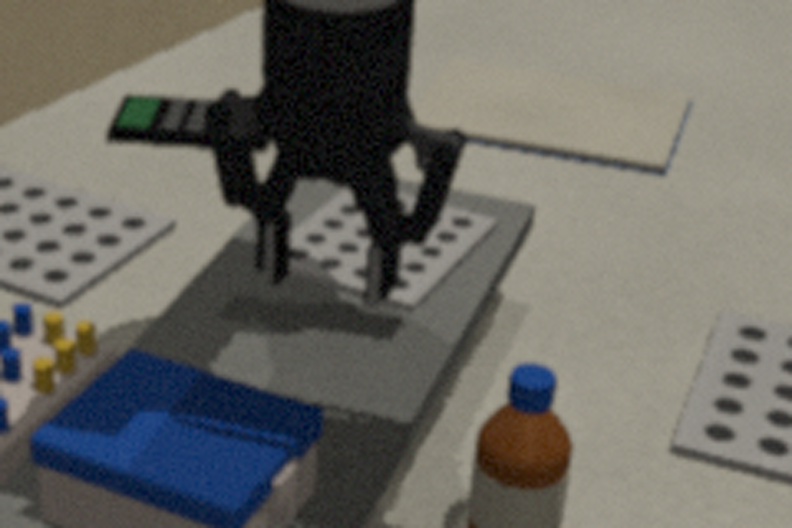

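The crop shows both fingertips, at crop pixels (275,280) and (378,298), above bare ledge just behind the plate's near edge. Next I'll touch down slowly to find the ledge top.

{"name": "move_arm", "arguments": {
  "rows": [
    [[0,0,-0.003],0],
    [[0,0,-0.003],0],
    [[0,0,-0.002],0],
    [[0,0,0],0]
  ]
}}

```text
clock: 3.85
position: [530.1, -22.3, 75.2]
orientation: [3.141, 0.0, -1.341]
contact_force: [-0.2, 0.4, -0.3]
finger_gap: 51.0
```

{"name": "move_arm", "arguments": {
  "rows": [
    [[0,0,-0.002],0],
    [[0,0,-0.002],0],
    [[0,0,0],0]
  ]
}}

```text
clock: 4.1
position: [529.9, -22.3, 70.8]
orientation: [3.141, 0.0, -1.341]
contact_force: [0.5, 0.3, -0.1]
finger_gap: 51.1
```

{"name": "move_arm", "arguments": {
  "rows": [
    [[0,0,-0.002],0],
    [[0,0,0],0],
    [[0,0,0],0]
  ]
}}

```text
clock: 4.35
position: [530.2, -22.3, 69.2]
orientation: [3.141, -0.0, -1.341]
contact_force: [0.8, -0.7, -0.4]
finger_gap: 51.2
```

{"name": "move_arm", "arguments": {
  "rows": [
    [[0,0,-0.0015],0],
    [[0,0,0],0]
  ]
}}

```text
clock: 4.52
position: [530.1, -22.3, 67.6]
orientation: [3.141, 0.0, -1.341]
contact_force: [-0.2, 0.1, -0.1]
finger_gap: 51.3
```

{"name": "move_arm", "arguments": {
  "rows": [
    [[0,0,-0.0015],0],
    [[0,0,0],0]
  ]
}}

```text
clock: 4.68
position: [530.4, -22.3, 66.8]
orientation: [-3.141, -0.0, -1.34]
contact_force: [-1.6, 0.4, 4.8]
finger_gap: 51.2
```

{"name": "move_arm", "arguments": {
  "rows": [
    [[0,0,-0.001],0],
    [[0,0,0],0]
  ]
}}

```text
clock: 4.85
position: [530.4, -22.4, 66.8]
orientation: [-3.141, -0.001, -1.34]
contact_force: [-4.8, 1.5, 11.6]
finger_gap: 51.4
```

Contact came at a TCP z of about 66.8. I'll back off about 2 mm above the ledge and start pushing.

{"name": "move_arm", "arguments": {
  "rows": [
    [[0,0,0.0036],0],
    [[0,0,0],0],
    [[0.00114,-0.00487,0],0],
    [[0.00114,-0.00487,0],0],
    [[0.00114,-0.00487,0],0],
    [[0.00114,-0.00487,0],0],
    [[0.00114,-0.00487,0],0],
    [[0.00114,-0.00487,0],0]
  ]
}}

```text
clock: 5.52
position: [537.0, -52.1, 68.6]
orientation: [3.141, 0.0, -1.341]
contact_force: [-0.0, 1.0, -0.4]
finger_gap: 51.1
```

{"name": "move_arm", "arguments": {
  "rows": [
    [[0.00114,-0.00487,0],0],
    [[0.00114,-0.00487,0],0],
    [[0.00114,-0.00487,0],0],
    [[0,0,0],0]
  ]
}}

```text
clock: 5.85
position: [540.8, -67.1, 68.9]
orientation: [-3.141, -0.0, -1.341]
contact_force: [0.3, 0.2, 0.1]
finger_gap: 51.2
```

```bash
cat > look.py <<'E'
import sys
from workcell import optics,state
from h import *
k=sys.argv[1]
p=optics.grab_frame('side');cv2.imwrite(f'pics/s{k}.png',cv2.resize(p['frame'][150:310,240:480,::-1],None,fx=3.3,fy=3.3,interpolation=cv2.INTER_CUBIC))
t=optics.grab_frame('top');cv2.imwrite(f'pics/t{k}.png',cv2.resize(t['frame'][180:340,280:480,::-1],None,fx=3.5,fy=3.5,interpolation=cv2.INTER_CUBIC))
s=state();print(s['clock'],s['position'],s['orientation'],s['contact_force'])
c=np.array([526,33.]);a=0.2295
R=np.array([[np.cos(a),np.sin(a)],[-np.sin(a),np.cos(a)]])
print('tcp_l',R@(s['position'][:2]-c))
for n,q in(('side',p),('top',t)):
    for o in locate(q,'plate',76,np.array([560,-150])):
        if o[2][1]<128: print(n,round(o[0],2),(R@(o[1]-c)).round(1),np.round(o[2],1),'yaw',round(o[3]-a,3),'corners_l',((o[4]-c)@R.T).round(0).tolist())
E
python3 look.py 2
```

```text
5.95 [540.68264812 -66.47033998  68.95689514] [-3.14131827e+00 -2.42218797e-04 -1.34088761e+00] [0.57436047 0.54476998 0.34488497]
tcp_l [  -8.33090054 -100.20241907]
```

View pics/s2.png

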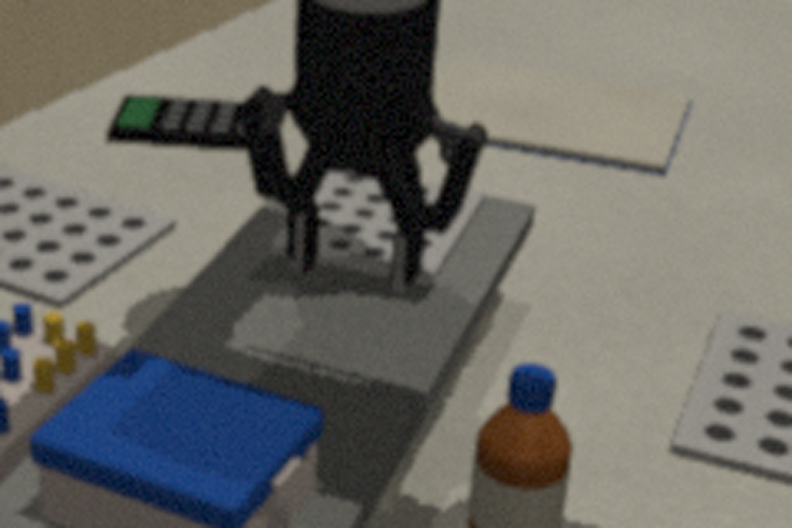

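View pics/t2.png

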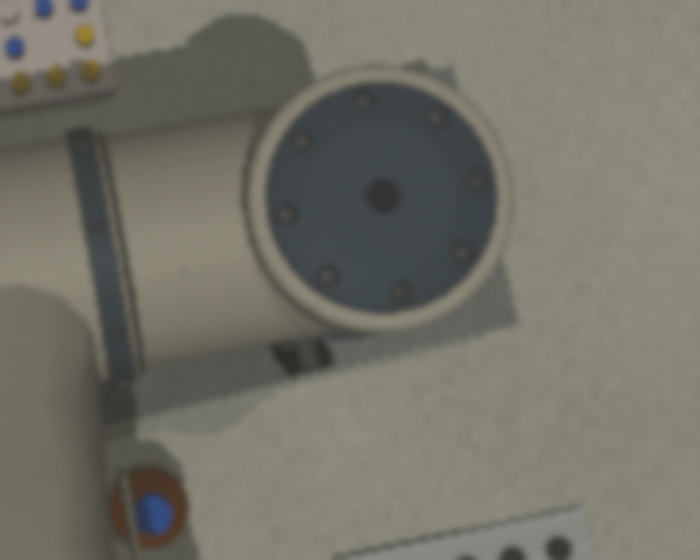

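The side crop shows both fingertips at the plate's near edge and the plate now roughly square. The top view is blocked by the arm. I'll push about 38 mm more, leave some margin, then lift away and look.

{"name": "move_arm", "arguments": {
  "rows": [
    [[0.00114,-0.00487,0],0],
    [[0.00114,-0.00487,0],0],
    [[0.00114,-0.00487,0],0],
    [[0.00114,-0.00487,0],0],
    [[0.00114,-0.00487,0],0],
    [[0.00114,-0.00487,0],0],
    [[0.00114,-0.00487,0],0],
    [[0.0007,-0.0029,0],0]
  ]
}}

```text
clock: 6.72
position: [549.4, -103.9, 68.9]
orientation: [-3.141, -0.0, -1.341]
contact_force: [-0.6, 1.5, 0.3]
finger_gap: 51.2
```

{"name": "move_arm", "arguments": {
  "rows": [
    [[0,0,0],0],
    [[-0.0023,0.0097,0],0],
    [[-0.0023,0.0097,0.02],0],
    [[-0.0045,0.0195,0.035],0],
    [[-0.0045,0.0195,0.035],0],
    [[-0.0045,0.0195,0.035],0],
    [[-0.0045,0.0195,0.035],0],
    [[-0.009,0.039,0],0]
  ]
}}

```text
clock: 7.38
position: [520.8, 32.9, 236.8]
orientation: [-3.129, -0.003, -1.342]
contact_force: [1.7, 0.3, 1.5]
finger_gap: 51.2
```

{"name": "move_arm", "arguments": {
  "rows": [
    [[-0.009,0.039,0],0],
    [[-0.009,0.039,0],0],
    [[0,0,0],0]
  ]
}}

```text
clock: 7.63
position: [497.9, 116.9, 228.9]
orientation: [-3.141, 0.002, -1.335]
contact_force: [0.8, -1.0, -0.8]
finger_gap: 51.1
```

```bash
python3 look.py 3
```

```text
7.7333 [498.85061698 112.95896052 228.84816355] [ 3.14147675e+00 -1.69322978e-04 -1.33692239e+00] [ 0.08230296 -0.51567127 -0.07759061]
tcp_l [-8.24761646 84.03868864]
top 0.66 [   1.1 -209.4] [101.  120.9] yaw -0.004 corners_l [[-49.0, -149.0], [-50.0, -270.0], [51.0, -270.0], [52.0, -149.0]]
```

View pics/t3.png

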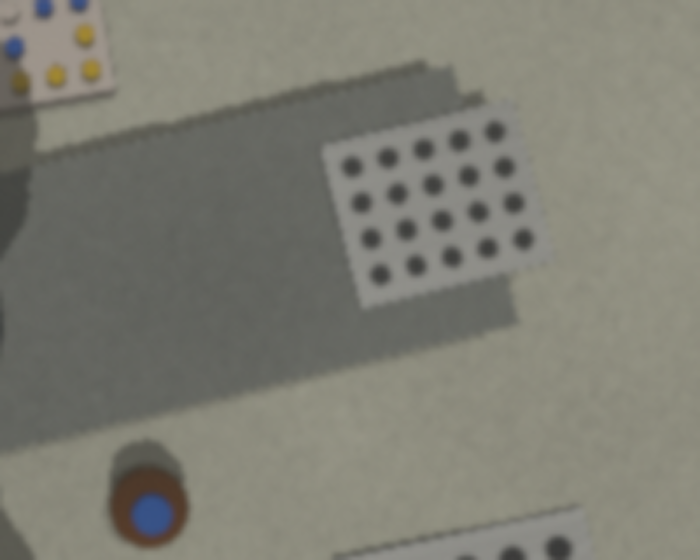

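The plate is square (yaw about 0) at ledge (1, -209), so it overhangs by about 29 mm and needs about 11 mm more. I'll return centred on the plate and push slowly.

{"name": "move_arm", "arguments": {
  "rows": [
    [[0.009,-0.039,0],0],
    [[0.009,-0.039,0],0],
    [[0.009,-0.039,0],0],
    [[0.0078,0.0018,0],0],
    [[0.0045,-0.0195,-0.035],0],
    [[0.0045,-0.0195,-0.035],0],
    [[0.0045,-0.0195,-0.035],0],
    [[0.0045,-0.0195,-0.035],0]
  ]
}}

```text
clock: 8.5
position: [552.2, -84.4, 87.5]
orientation: [-3.141, -0.0, -1.343]
contact_force: [1.1, -0.1, -0.7]
finger_gap: 51.3
```

{"name": "move_arm", "arguments": {
  "rows": [
    [[0,0,0],0],
    [[0,0,-0.01],0],
    [[0,0,-0.008],0],
    [[0,0,0],0],
    [[0,0,0],0],
    [[0,0,0],0]
  ]
}}

```text
clock: 9.0
position: [553.2, -81.5, 72.2]
orientation: [-3.139, -0.001, -1.34]
contact_force: [0.5, 0.4, 0.5]
finger_gap: 51.3
```

```bash
python3 look.py 4
```

```text
9.1 [553.06994556 -81.50815961  72.03786046] [-3.13942408e+00 -3.61835365e-04 -1.33977974e+00] [-0.36234759  0.56618282 -0.74112764]
tcp_l [   0.31064166 -117.66394551]
side 0.96 [  22.4 -186.5] [ 43.4 113.4] yaw 0.321 corners_l [[-16.0, -140.0], [20.0, -247.0], [61.0, -233.0], [25.0, -126.0]]
```

View pics/s4.png

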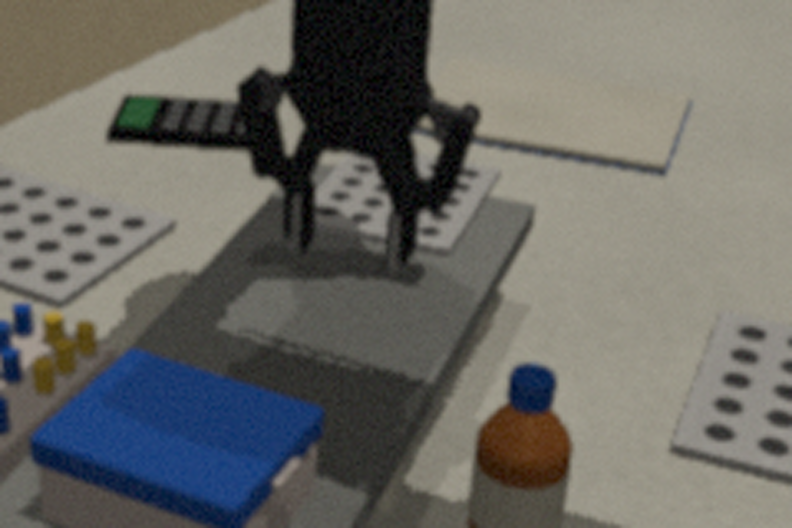

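The fingers stand on free ledge behind the plate (side crop (300,245) and (400,265)). I'll lower 3.3 mm and push 32.3 mm, to TCP y of about -150 in the ledge frame.

{"name": "move_arm", "arguments": {
  "rows": [
    [[0,0,-0.0033],0],
    [[0.00114,-0.00487,0],0],
    [[0.00114,-0.00487,0],0],
    [[0.00114,-0.00487,0],0],
    [[0.00114,-0.00487,0],0],
    [[0.00091,-0.0039,0],0],
    [[0.00091,-0.0039,0],0],
    [[0.00091,-0.0039,0],0]
  ]
}}

```text
clock: 9.87
position: [559.7, -113.5, 67.6]
orientation: [-3.142, 0.0, -1.341]
contact_force: [-1.1, 1.6, 1.1]
finger_gap: 51.5
```

{"name": "move_arm", "arguments": {
  "rows": [
    [[7e-05,-0.0003,0],0],
    [[0,0,0],0]
  ]
}}

```text
clock: 10.03
position: [559.8, -113.8, 67.6]
orientation: [3.142, -0.0, -1.341]
contact_force: [0.7, 0.6, -0.1]
finger_gap: 51.3
```

{"name": "move_arm", "arguments": {
  "rows": [
    [[0,0,0],0],
    [[-0.0023,0.0097,0],0],
    [[-0.0023,0.0097,0.02],0],
    [[-0.0045,0.0195,0.035],0],
    [[-0.0045,0.0195,0.035],0],
    [[-0.0045,0.0195,0.035],0],
    [[-0.0045,0.0195,0.035],0],
    [[-0.009,0.039,0],0]
  ]
}}

```text
clock: 10.7
position: [531.3, 22.6, 235.7]
orientation: [-3.128, -0.003, -1.342]
contact_force: [1.4, 0.8, 0.8]
finger_gap: 51.2
```

{"name": "move_arm", "arguments": {
  "rows": [
    [[-0.009,0.039,0],0],
    [[-0.009,0.039,0],0],
    [[0,0,0],0],
    [[0,0,0],0]
  ]
}}

```text
clock: 11.03
position: [509.3, 103.3, 227.7]
orientation: [-3.141, 0.0, -1.336]
contact_force: [0.4, 0.1, -0.4]
finger_gap: 51.2
```

```bash
python3 look.py 5
python3 - <<'E'
from workcell import optics
from h import *
t=optics.grab_frame('top')
for n,z in [('tip_box',118),('bottle',100),('tube_rack',40),('ledge',70)]:
    for o in locate(t,n,z)[:1]: print(n,round(o[0],2),o[1].round(1),np.round(o[2],1))
s=optics.grab_frame('side')
for q in (t,s):
    print([(d['point'],round(d['confidence'],2)) for n in('plate','ledge_right_end') for d in optics.mark_of(q,n)])
E
```

```text
11.1333 [509.88384674 101.12509298 227.62526542] [ 3.14153546e+00 -2.34036569e-04 -1.33967286e+00] [ 0.03113927 -0.17440951  0.07403434]
tcp_l [-0.19576945 70.00514526]
top 0.64 [   1.7 -220.7] [102.5 122.8] yaw 0.011 corners_l [[-50.0, -160.0], [-49.0, -283.0], [54.0, -281.0], [52.0, -159.0]]
bottle 0.83 [401.5   4.2] [43.8 47.3]
tube_rack 0.58 [669.  100.8] [ 73.8 157.7]
ledge 0.67 [545.2 -48.9] [163.6 314.8]
[([818.2, -79.3, -2.8], 0.86), ([576.5, -182.9, 70.9], 0.61), ([304.1, -207.3, -0.8], 0.6)]
[([571.4, -182.7, 67.5], 0.88), ([818.9, -85.3, -0.5], 0.86), ([306.0, -202.7, -0.4], 0.64)]
```

View pics/t5.png

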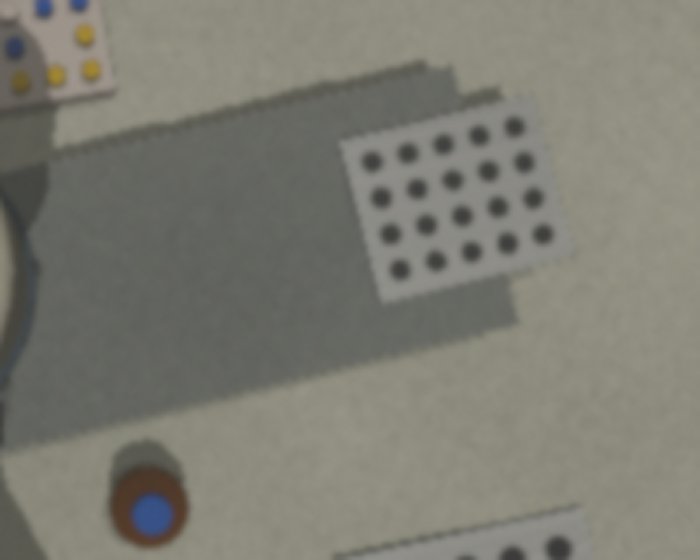

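View pics/s5.png

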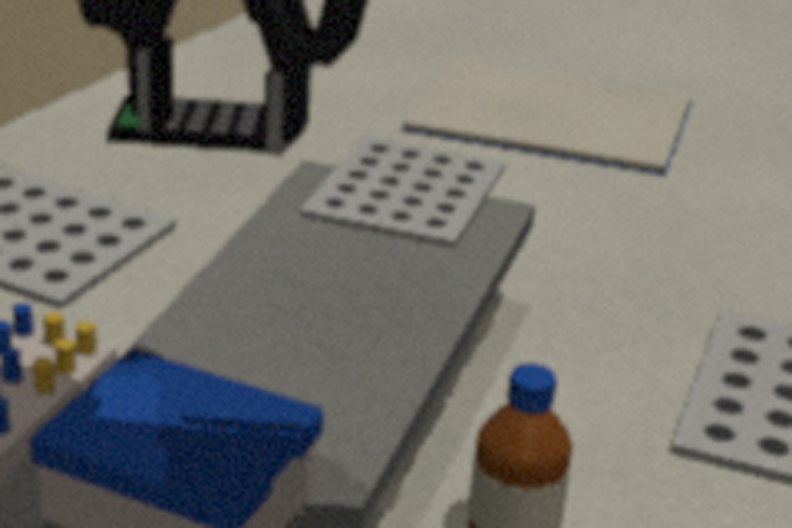

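The top view shows the plate at -220.7 mm along the ledge, square and overhanging the end. The side view shows it flat, with the bottle, rack and box where they were. The gripper is clear at z 228, so I'll hand in.

```bash
python3 -c "
from workcell import finish_job,state
print(finish_job()); print(state()['clock'])"
```

```text
the job is handed in; nothing more can be done
None
the job is handed in; nothing more can be done
```

I pushed the smallest plate, the one on the ledge, towards the ledge's right (-y) end with two fingertips. It took two pushes with a look in between, then I raised the gripper clear and handed the job in at about 11 s.

**Plate:** the last top picture puts it at x = +1.7 mm and y = -220.7 mm in the ledge frame, about 41 mm past the end. It was 0.01 rad off square, and it looked flat in the side picture. The network's plate origin, (576.5, -182.9) mm from the top camera and (571.4, -182.7) from the side, agrees to within about 6 mm.

**Bottle and tube rack:** the bottle measured the same as at the start, and the rack agreed to within about 1.5 mm.

**Checks that failed or disagreed:**
- The final top picture gave no tip box detection because the arm blocked it. The box looked undisturbed in the side view, and nothing went near it.
- The final ledge outline was also cut short by the arm, so all ledge figures use the first measurement.
- One mid-job side outline of the plate, taken with the fingers in front of it, was wrong, so I ignored it.

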